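# Click the swivel vise round to sixty degrees

## Robot

A 6-joint arm with a two-finger parallel gripper is mounted at the origin on the work surface. World frame = base frame: x ahead of the robot, y to its left, z up, the work surface at z = 0. Lengths are in m, angles in degrees, forces in N, time in s.
With the tool pointing down it reaches from about 0.25 to 0.775 m from the base axis. Payload 8.9 kg.
Tool frame: the origin (TCP) lies on the centre line of the jaws, within the pads' length; the fingertips stand 11 mm ahead of it and the grasp point (between the pads) lies 8 mm behind it; z points along the fingers, y is the line along which they close (so a half turn about z gives the same grasp; the last joint's range is limited). The gripper opens to 85 mm and grips with 20 to 120 N. Pads are 22 mm wide; open, the fingers measure 114 mm over their backs; the gripper's body (76 mm by 85 mm) begins 54 mm behind the grasp point. The pads swing forward as they close: fully open they stand 13 mm farther back than shut.
Start: joints at [-79.429, 16.656, -8.789, 64.555, 0, 82.019], TCP at [0.167, -0.498, 0.21] pointing down, gripper open.
Joint ranges: [-144.48, 144.48], [-52.06, 99.96], [-74.48, 78.29], [-112.23, 115.85], [-86.99, 84.42], [-180, 180]. Speed limits (degrees/s): [127.2, 127.2, 159.86, 180, 180, 180].

## Interface

Orientations are given as a 3x3 rotation matrix whose columns are the frame's x, y, z axes.
In Python, from cell import read_state, get_image, manip, nets gives the robot as it stands. The module is installed in compiled form; this text tells all that it offers.
- The arm moves only by the tool play_rows, never from a script. Its argument "targets" is a list of rows, each a list of 7 numbers: the closure in counts, from 0 (fully open) to 255 (shut), then the shift along the tool's x, y, z in m, then the turn, a rotation vector about the tool's x, y, z in rad. In form: [[claw, dx, dy, dz, ax, ay, az], ...]. A call has 1 to 20 rows; each row is the pose to reach, as a shift and turn from the pose commanded when the call began, along the tool's axes at that moment; what a row does not reach only later rows make up. A row lasts 1/8 s, in which the tool goes at most 62.5 mm and 10.7 degrees, less where a joint would pass 70% of its speed; a pose out of reach is approached as far as the arm can. A call with a gripper value outside its range is refused whole. The fingers move at their own pace and stop on an object; "force" is the grip in N (left out, the last holds). Time passes only in rows, so rows that repeat a pose let the fingers close. It gives the time, the measured TCP pose, the force, the opening and the grip force at its end, in the units of the state.
- read_state(): the state, without advancing time (a new reading comes with each control period).
- get_image(name): name is "scene" or "top"; returns a dict with "color" (480x640x3 uint8, blue, green, red), "camera_matrix" (3x3 intrinsics, pixels), "dist_coeffs" ([k1, k2, p1, p2, k3] as OpenCV has them; the pictures are not rectified), "world_to_cam" (4x4, takes a point from world to camera coordinates). Camera axes: x right, y down, z forward; pixel columns grow to the right and rows downward; lengths in m; the calibration is good to about 2 mm. A picture is of the moment at which its call begins. There is no depth.
- manip.hand_in(): hands the job in; it is judged then, once.
Trained networks look in a picture, given as the dict that the camera call returned (one of the last four; its "shot" number tells which), for a name from the list of things; names that differ only in an ending like _2 or _b are one class to them, and where a whole thing is asked for, a point or a joint stands for the part that bears it (a point fixed in the world has none). Each returns a list of dicts, best first, with "confidence" (0 to 1); they miss things now and then, are a little off and sometimes report something else, mostly with a low value. They report only what shows in the picture. A call takes as long as a camera call.
- nets.recognise(picture, label): "rect" ([centre column, centre row, width, height] in pixels, round what is visible of it).
- nets.tip_of(picture, label): "point" ([row, column] in pixels: a listed point, or the origin of a listed thing).
The state is a dict: "time_s": time; "q": joint angles; "qvel": joint speeds; "effort": joint torques, N m; "ee_pos": TCP position; "tool_rot": TCP orientation; "contact_force": force on the tool from outside, world axes, zero at the start; "wrist_torque": the same for the moment, N m; "grip_width": opening from 0.0 (shut) to 1.0 (fully open); "grasp_force": force on a finger pad.
Only numpy, scipy, OpenCV 4.12 (cv2) and the standard library are available. Lean on these libraries where they do the work, as an engineer would, in place of code of your own. Each camera call takes 0.05 s, during which the arm holds its last target. There are 200 camera calls.

## Task

Set the small vise on its swivel base to 60 degrees for an angled hole: by its upright black knob, swing it to the second click past the base's broad zero tab, anticlockwise as seen from above (each click is 30 degrees). Let go with it clicked in there, and leave the round turntable next to it as it stands.

Things in the scene. Friction and masses are not known exactly. Their poses are not given: they have to be found in the camera images.
- vise (a joint): Swivel angle of the vise, rad, anticlockwise seen from above. 0: its handle arm lies over the broad zero tab. It clicks home every 30 degrees (0.5236) from -90 to +90; let go between stops, a spring pushes it to the nearer one. Swinging it takes about 6 N sideways at the knob. It starts at the stop -60, -30 or 0 degrees; wanted: +60 degrees (1.047).
- vise_knob (a point): Grip centre of the vise's knob, 82 mm above the bench: an upright black post 18 mm in diameter, reaching 13 mm above this point and 41 mm below it, fixed on a steel arm (16 mm wide) 120 mm from the swivel axis. It moves with the vise, a grey bed with two jaws and a screw, all within 76 mm of the axis and below 81 mm.
- vise_axis (a point): Swivel axis of the vise's bolted-down base, at bench height: 160 mm square foot, 8 mm high, with a round grey base, 152 mm across, top at 30 mm. z up; -x points along the broad zero tab (34 mm wide, out to 110 mm from the axis). Thin bright rim marks show the other stops, every 30 degrees. At angle q the knob's direction in this frame is 180 degrees + q.
- turntable_knob (a point): Grip centre of the knob of the other swivel fixture, to be left alone: same base, arm and knob, but carrying a flat slotted round steel plate (132 mm across) instead of a vise.

How it is judged:
By the outcome, as a careful person would: the job done as asked, in the order asked, and still so for the second after the job is handed in, with the robot touching nothing.
It also fails if it takes over 38 s, if anything falls off the work surface, if the arm or the gripper's body presses on something with over 40 N, if the wrist force passes 120 N, or if a joint passes its speed limit or range.

## Working session

There is one attempt and no reset: what is moved stays moved. The work goes in short steps, Python scripts to look and compute and a tool call to move; the robot and the scene stay as the last step left them, time stands still between calls to the robot, and variables do not carry over. Pictures are saved under pics/ and viewed, at most 10 in all, crops included, and the job is handed in when it is done.

Besides the shell and the picture viewer there is one more tool, called as name(argument=value, ...), one argument or row to a line, values as JSON. play_rows: Moves the arm, as the interface text tells. Its arguments: {"type":"object","properties":{"targets":{"type":"array"},"force":{"type":"number"}},"required":["targets"]}

```bash
mkdir -p pics; cat > h.py <<'E'
import numpy as np, cv2
from cell import read_state, get_image, manip, nets
def ray(im,u,v):
    p=cv2.undistortPoints(np.array([[[u,v]]],float),np.array(im["camera_matrix"]),np.array(im["dist_coeffs"]))[0,0]
    T=np.array(im["world_to_cam"]);R=T[:3,:3];return -R.T@T[:3,3],R.T@np.array([p[0],p[1],1.])
def onz(im,u,v,z):
    c,d=ray(im,u,v);return c+d*(z-c[2])/d[2]
def proj(im,P):
    T=np.array(im["world_to_cam"])
    return cv2.projectPoints(np.array(P,float).reshape(-1,3),cv2.Rodrigues(T[:3,:3])[0],T[:3,3],np.array(im["camera_matrix"]),np.array(im["dist_coeffs"]))[0].reshape(-1,2)
E
python3 - <<'E'
from h import *
for n in("scene","top"):
    im=get_image(n);cv2.imwrite(f"pics/{n}0.png",im["color"])
    for l,z in(("vise_knob",.082),("vise_axis",0),("turntable_knob",.082)):
        for r in nets.tip_of(im,l)[:3]:
            v,u=r["point"];print(n,l,round(u),round(v),round(r["confidence"],2),onz(im,u,v,z).round(4))
    print([(np.round(r["rect"]),r["confidence"]) for r in nets.recognise(im,"vise")[:2]])
s=read_state();print(s["ee_pos"],s["tool_rot"],s["time_s"])
E
```

```text
scene vise_knob 365 163 0.61 [0.4685 0.2574 0.082 ]
scene vise_axis 386 227 0.61 [0.5672 0.1981 0.    ]
scene turntable_knob 224 262 0.89 [ 0.4359 -0.1269  0.082 ]
[(array([389., 198.,  60.,  87.]), 0.9)]
top vise_knob 143 277 0.88 [0.4645 0.2598 0.082 ]
top turntable_knob 403 313 0.55 [ 0.4381 -0.1309  0.082 ]
[(array([190., 229., 102., 110.]), 0.61)]
[ 0.16703207 -0.49770653  0.21008189] [[ 9.48031924e-01  3.18175221e-01 -2.02548969e-05]
 [ 3.18175221e-01 -9.48031923e-01  2.79840328e-05]
 [-1.02984631e-05 -3.29743627e-05 -9.99999999e-01]] 0.5
```

View pics/scene0.png

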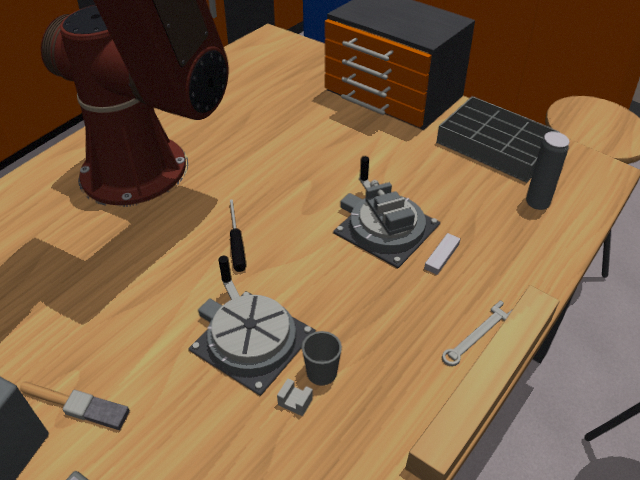

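View pics/top0.png

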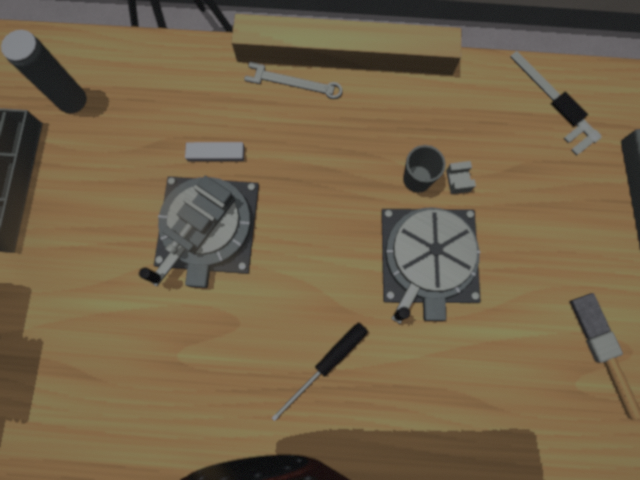

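The top view shows the vise foot with bolts at about (171,181), (254,186) and (242,266), and its zero tab at (198,275). The knob is at about (145,275), clockwise of the tab. The turntable is separate, at (435,250).

```bash
python3 - <<'E'
from h import *
im=get_image("top")
c=im["color"][150:310,110:290];cv2.imwrite("pics/c1.png",cv2.resize(c,None,fx=3.6,fy=3.6,interpolation=cv2.INTER_CUBIC))
b=[onz(im,u,v,.009) for u,v in((171,181),(254,186),(242,266))]
A=(b[0]+b[2])/2;print(np.round(b,4),"axis",A)
t=onz(im,198,283,.025);K=np.array([.4645,.2598]);
K2=np.array([.4685,.2574])
for p in(t[:2],K,K2,(b[2]-b[1])[:2]+A[:2]):
    d=p-A[:2];print(np.linalg.norm(d),np.degrees(np.arctan2(d[1],d[0])))
# triangulated knob from tip_of pixels
s=get_image("scene");c1,d1=ray(im,143,277);c2,d2=ray(s,365,163)
x=np.linalg.lstsq(np.c_[d1,-d2],c2-c1,rcond=None)[0];print(c1+x[0]*d1,c2+x[1]*d2)
c=s["color"][130:280,310:470];cv2.imwrite("pics/c2.png",cv2.resize(c,None,fx=4,fy=4,interpolation=cv2.INTER_CUBIC))
E
```

```text
[[0.6428 0.2649 0.009 ]
 [0.6438 0.121  0.009 ]
 [0.5037 0.1265 0.009 ]] axis [0.5732071  0.19566312 0.009     ]
0.10502413297478777 -177.6571533075749
0.12621716532943125 149.45951360817767
0.12155253598636051 149.475757089339
0.14030002159817204 177.77854146718977
[0.46484093 0.2626251  0.07578032] [0.46500325 0.26281713 0.0758727 ]
```

View pics/c1.png

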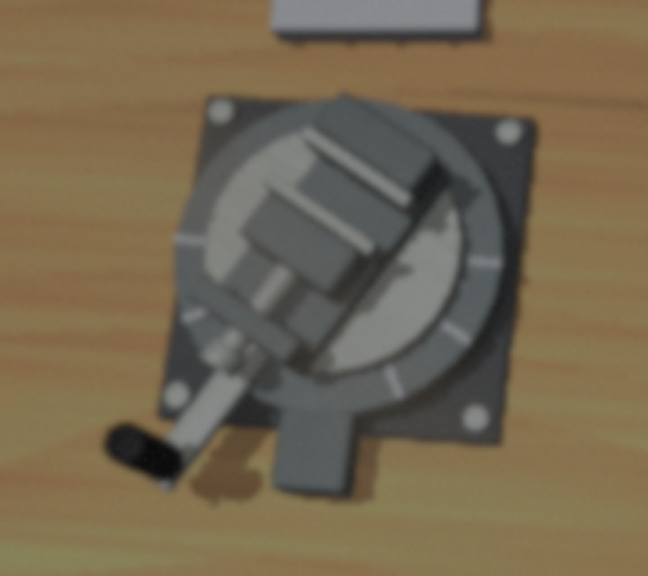

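The crop confirms the knob is one click clockwise of the tab, so q is about -30° and it needs +90° of travel. The 4 bolts give the axis. I'll move above the knob now, with the jaws closing tangentially.

play_rows(
  targets=[
    [0,0.526,-0.62,0.03,0,0,-2.285],
    [0,0.526,-0.62,0.03,0,0,-2.285],
    [0,0.526,-0.62,0.03,0,0,-2.285],
    [0,0.526,-0.62,0.03,0,0,-2.285],
    [0,0.526,-0.62,0.03,0,0,-2.285],
    [0,0.526,-0.62,0.03,0,0,-2.285],
    [0,0.526,-0.62,0.03,0,0,-2.285],
    [0,0.526,-0.62,0.03,0,0,-2.285],
    [0,0.526,-0.62,0.03,0,0,-2.285],
    [0,0.526,-0.62,0.03,0,0,-2.285],
    [0,0.526,-0.62,0.03,0,0,-2.285],
    [0,0.526,-0.62,0.03,0,0,-2.285],
    [0,0.526,-0.62,0.03,0,0,-2.285],
    [0,0.526,-0.62,0.03,0,0,-2.285],
    [0,0.526,-0.62,0.03,0,0,-2.285],
    [0,0.526,-0.62,0.03,0,0,-2.285],
  ],
  force=40,
)

```text
time_s: 2.6
ee_pos: [0.4682, 0.2564, 0.1803]
tool_rot: [[-0.861, 0.509, -0.0], [0.509, 0.861, -0.0], [-0.0, -0.0, -1.0]]
contact_force: [-0.9, -0.5, -0.2]
grip_width: 1.003
grasp_force: 0.0
```

```bash
python3 - <<'E'
from h import *
im=get_image("top");s=get_image("scene")
b=[onz(im,u,v,.009) for u,v in((171.4,180.8),(251.1,186.4),(242.2,265.8),(158.9,259.7))]
print(np.round(b,4),np.mean(b,0))
for u,v,z in((152,432,.041),(152,460,.041),(312,492,.025)): pass
for n,i in(("top",im),("scene",s)):
    for l,z in(("vise_knob",.082),("vise_axis",0)):
        for r in nets.tip_of(i,l)[:2]:
            v,u=r["point"];print(n,l,r["confidence"],onz(i,u,v,z).round(4))
cv2.imwrite("pics/s1.png",cv2.resize(s["color"][60:300,250:570],None,fx=2.5,fy=2.5,interpolation=cv2.INTER_CUBIC))
st=read_state();print(st["ee_pos"],st["tool_rot"].round(3) if hasattr(st["tool_rot"],"round") else st["tool_rot"],st["q"],st["time_s"])
print(proj(s,[[.468,.2575,.095],[.573,.196,.03]]))
E
```

```text
[[0.6432 0.2642 0.009 ]
 [0.6428 0.1259 0.009 ]
 [0.504  0.1262 0.009 ]
 [0.5043 0.2654 0.009 ]] [0.57356255 0.19541995 0.009     ]
top vise_knob 0.69 [0.4679 0.2533 0.082 ]
scene vise_knob 0.68 [0.4695 0.2607 0.082 ]
[0.468557   0.2569467  0.18039459] [[-0.861  0.509  0.   ]
 [ 0.509  0.861  0.   ]
 [-0.     0.    -1.   ]] [ 2.08992173e+01  1.87015553e+01 -1.04895201e+01  6.07828882e+01
 -6.80413655e-04  5.14774233e+01] 2.9
[[365.12186565 157.5209619 ]
 [388.67071044 217.76410804]]
```

View pics/s1.png

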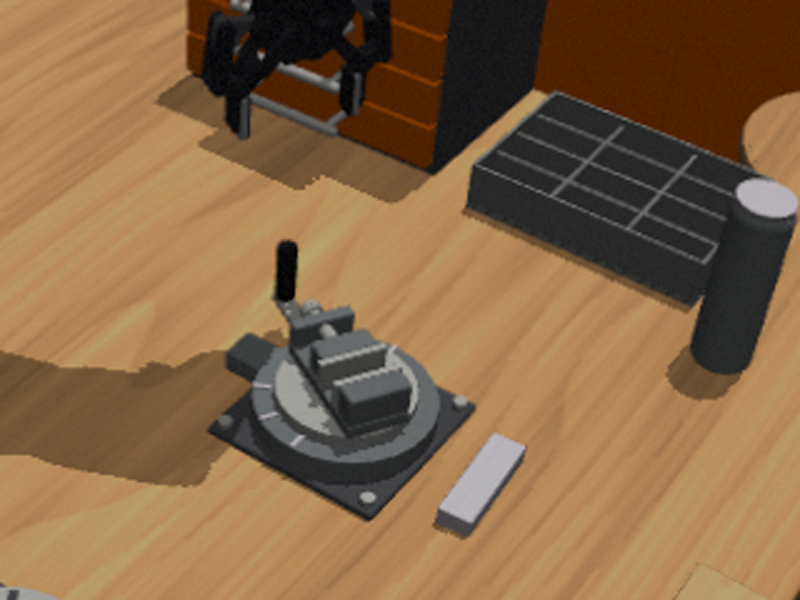

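The fingers are open above the knob, whose top in this crop is at (288,243). The solved axis is (0.5736, 0.1954), with the frame yaw about 0. Next I descend and grip.

play_rows(
  targets=[
    [0,-0.001,0,0.05,0,0,0],
    [0,-0.001,0,0.09,0,0,0],
    [0,-0.001,0,0.106,0,0,0],
    [0,-0.001,0,0.106,0,0,0],
    [255,-0.001,0,0.106,0,0,0],
    [255,-0.001,0,0.106,0,0,0],
    [255,-0.001,0,0.106,0,0,0],
    [255,-0.001,0,0.106,0,0,0],
    [255,-0.001,0,0.106,0,0,0],
    [255,-0.001,0,0.106,0,0,0],
    [255,-0.001,0,0.106,0,0,0],
    [255,-0.001,0,0.106,0,0,0],
  ],
  force=40,
)

```text
time_s: 4.4
ee_pos: [0.4695, 0.257, 0.0743]
tool_rot: [[-0.861, 0.508, 0.0], [0.508, 0.861, 0.0], [-0.0, 0.0, -1.0]]
contact_force: [0.1, 0.5, 4.8]
grip_width: 0.002
grasp_force: 2.7
```

```bash
python3 - <<'E'
from h import *
s=read_state();p=s["ee_pos"];R=np.array(s["tool_rot"]);A=np.array([.5736,.1954])
print(s["grip_width"],s["grasp_force"],s["contact_force"],p)
r=p[:2]-A;print("r",np.linalg.norm(r),"dir",np.degrees(np.arctan2(r[1],r[0])),"y",np.degrees(np.arctan2(R[1,1],R[0,1])))
d0=np.radians(149.7)
for a in range(10,101,10):
    d=d0+np.radians(a);g=np.r_[A+.12*np.array([np.cos(d),np.sin(d)]),p[2]]
    print(a,(R.T@(g-p)).round(4),-round(np.radians(a),3))
E
```

```text
0.0020427086118641365 2.681437097489834 [0.12608263 0.49816222 4.81680068] [0.46946979 0.2570212  0.07429939]
r 0.12099699274416086 dir 149.38419787864055 y 59.47676938109121
10 [-0.0029 -0.0215 -0.    ] -0.175
20 [-0.0084 -0.0417 -0.    ] -0.349
30 [-0.0173 -0.0606 -0.    ] -0.524
40 [-0.0294 -0.0777 -0.    ] -0.698
50 [-0.0442 -0.0924 -0.    ] -0.873
60 [-0.0614 -0.1044 -0.    ] -1.047
70 [-0.0804 -0.1131 -0.    ] -1.222
80 [-0.1006 -0.1185 -0.    ] -1.396
90 [-0.1215 -0.1202 -0.    ] -1.571
100 [-0.1423 -0.1183 -0.    ] -1.745
```

The gripper shut fully, so the knob isn't between the pads. I'll take a look.

```bash
python3 - <<'E'
from h import *
im=get_image("top");s=get_image("scene")
a=cv2.resize(s["color"][110:270,290:450],(600,600),interpolation=cv2.INTER_CUBIC)
cv2.imwrite("pics/s2.png",a)
cv2.imwrite("pics/t2.png",cv2.resize(im["color"][150:310,110:290],None,fx=3.6,fy=3.6,interpolation=cv2.INTER_CUBIC))
print(proj(s,[[.4695,.257,.063],[.47,.256,.095],[.47,.256,.041]]),proj(im,[[.4695,.257,.063],[.47,.256,.095],[.47,.256,.041]]))
E
```

```text
[[364.88168255 169.98999636]
 [365.49618037 158.23633614]
 [364.33488758 178.39786839]] [[149.93800484 275.57178943]
 [143.4768946  271.83309292]
 [155.22240726 277.5221694 ]]
```

View pics/s2.png

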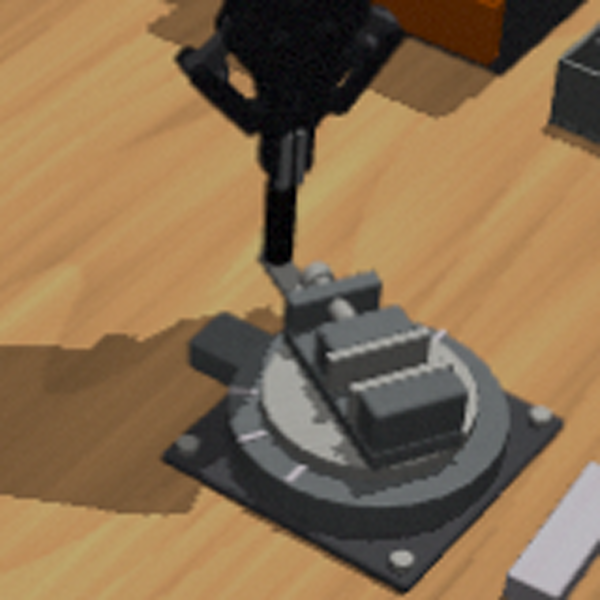

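View pics/t2.png

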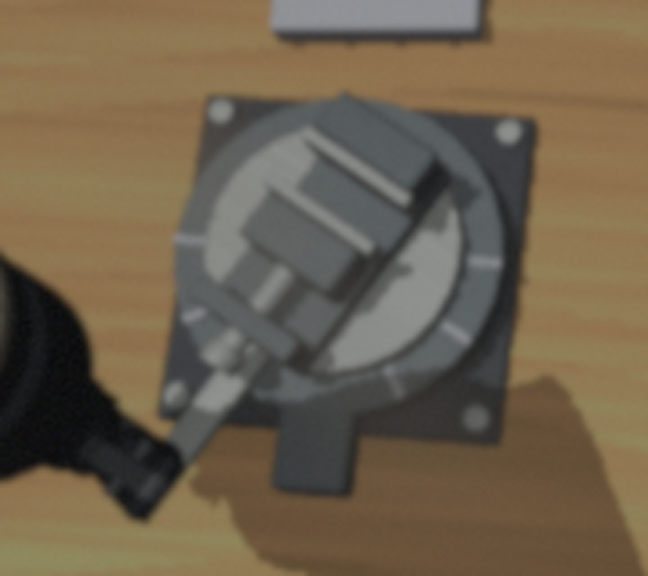

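The crops show the vise unmoved, with the knob at about (280,225) in the scene crop standing in front of the shut fingers, so the fingers look radially outside it. I'll check the finger positions against the images.

```bash
python3 - <<'E'
from h import *
im=get_image("top");s=get_image("scene")
y=np.array([.509,.861,0]);rad=np.array([-.861,.509,0])
P=np.array([.4686,.2569,.182]);print("open tips scene (seen 345,112 / 390,104):",proj(s,[P+.05*y,P-.05*y]))
st=read_state();T=np.array(st["ee_pos"]);T[2]-=.011
Q=[T+a*.0145*y+b*.011*rad for a in(-1,1) for b in(-1,1)]
for n,i,o,f in(("top",im,(110,150),3.6),("scene",s,(290,110),3.75)):
    print(n,((proj(i,Q)-o)*f).round())
    print(" knob bottom/top",((proj(i,[[.47,.2559,.041],[.47,.2559,.095]])-o)*f).round())
    cv2.imwrite(f"pics/{n}3.png",i["color"])
print(st["q"],st["grip_width"],st["grasp_force"],st["wrist_torque"])
c=s["color"][130:190,335:395].astype(float)*1.6
t=im["color"][250:310,120:180].astype(float)*1.6
cv2.imwrite("pics/z3.png",cv2.resize(np.hstack([c,t]).clip(0,255).astype(np.uint8),(800,400),interpolation=cv2.INTER_CUBIC))
E
```

```text
open tips scene (seen 345,112 / 390,104): [[389.87740791 117.79366575]
 [343.83755005 128.15920475]]
top [[186. 450.]
 [154. 492.]
 [134. 412.]
 [101. 454.]]
 knob bottom/top [[163. 459.]
 [121. 439.]]
scene [[265. 242.]
 [249. 219.]
 [312. 230.]
 [296. 207.]]
 knob bottom/top [[279. 257.]
 [283. 181.]]
[ 2.08659243e+01  2.43522037e+01 -1.94126375e+01  4.62148206e+01
  2.34371368e-03  5.13931759e+01] -0.003423773804881517 2.680071070790291 [-0.14460293  0.05870349  0.01019912]
```

View pics/z3.png

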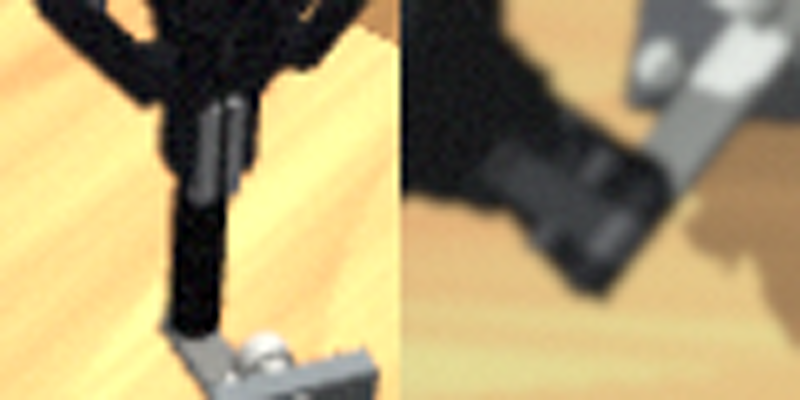

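The shut pads end near the knob top and look displaced from where the state's TCP puts them. I'll lift, then triangulate the shut fingertips from both cameras.

play_rows(
  targets=[
    [255,0,0,-0.05,0,0,0],
    [255,0,0,-0.08,0,0,0],
    [255,0,0,-0.08,0,0,0],
    [255,0,0,-0.08,0,0,0],
  ],
)

```text
time_s: 5.1
ee_pos: [0.4688, 0.2567, 0.1532]
tool_rot: [[-0.861, 0.508, -0.001], [0.508, 0.861, -0.0], [0.001, -0.001, -1.0]]
contact_force: [0.1, -0.0, -0.9]
grip_width: 0.004
grasp_force: 0.0
```

```bash
python3 - <<'E'
from h import *
st=read_state();T=np.array(st["ee_pos"]);print(T,st["contact_force"],st["grip_width"])
tip=T-[0,0,.011]
out=[]
for n in("scene","top"):
    i=get_image(n);cv2.imwrite(f"pics/{n}4.png",i["color"]);o=cv2.imread(f"pics/{n}0.png")
    p=proj(i,[tip,T+[0,0,.03]]).round(1);print(n,"pred tip, 30 above TCP",p)
    u,v=p[0].astype(int);w=30
    sl=(slice(v-w,v+w),slice(u-w,u+w))
    c=i["color"][sl].astype(float)*1.6
    for q in p: cv2.circle(c,tuple(int(x) for x in q-[u-w,v-w]),1,(0,0,255),-1)
    out.append(c)
cv2.imwrite("pics/z4.png",cv2.resize(np.hstack(out).clip(0,255).astype(np.uint8),(800,400),interpolation=cv2.INTER_CUBIC))
E
```

```text
[0.46877592 0.25670667 0.15320088] [ 0.07717815 -0.02914861 -0.8682229 ] 0.0041426386753461155
scene pred tip, 30 above TCP [[366.3 139.3]
 [367.2 122.5]]
top pred tip, 30 above TCP [[131.1 267. ]
 [119.6 261.5]]
```

View pics/z4.png

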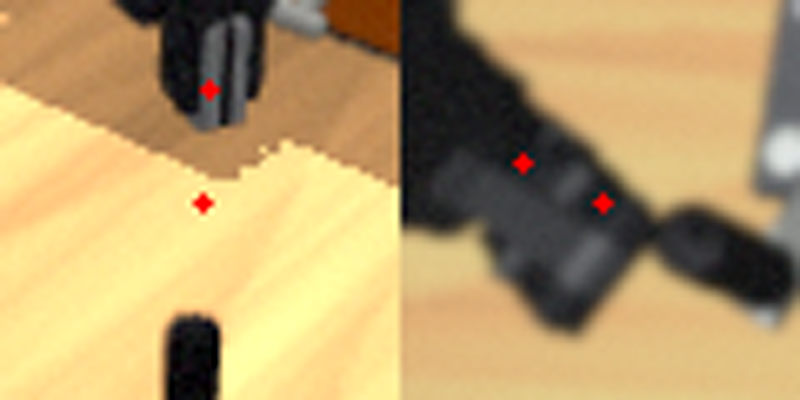

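In the scene crop the shut tips sit at about (222,128), against a predicted (203,203). That means the real fingertips are roughly 15–20 mm higher and a few mm outside nominal, so the pads slid off the knob's top. I'll regrip about 18 mm lower and 5 mm inward, which still clears the arm under either reading.

play_rows(
  targets=[
    [0,-0.005,0,0,0,0,0],
    [0,-0.005,0,0,0,0,0],
    [0,-0.005,0,0,0,0,0],
    [0,-0.005,0,0,0,0,0],
    [0,-0.005,0,0,0,0,0],
    [0,-0.005,0,0,0,0,0],
    [0,-0.005,0,0.04,0,0,0],
    [0,-0.005,0,0.08,0,0,0],
    [0,-0.005,0,0.097,0,0,0],
    [0,-0.005,0,0.097,0,0,0],
    [0,-0.005,0,0.097,0,0,0],
    [255,-0.005,0,0.097,0,0,0],
    [255,-0.005,0,0.097,0,0,0],
    [255,-0.005,0,0.097,0,0,0],
    [255,-0.005,0,0.097,0,0,0],
    [255,-0.005,0,0.097,0,0,0],
    [255,-0.005,0,0.097,0,0,0],
    [255,-0.005,0,0.097,0,0,0],
  ],
  force=40,
)

```text
time_s: 7.45
ee_pos: [0.4732, 0.2538, 0.0574]
tool_rot: [[-0.861, 0.508, -0.0], [0.508, 0.861, -0.001], [-0.0, -0.001, -1.0]]
contact_force: [-1.6, -2.6, 6.6]
grip_width: 0.188
grasp_force: 38.9
```

It's gripped now: opening 0.188 (about 17 mm) at 39 N. I'll swing the first 30° on the arc about the axis (r 0.116) and check the forces.

play_rows(
  targets=[
    [255,-0.0006,-0.0121,0,0,0,-0.105],
    [255,-0.0025,-0.0241,0,0,0,-0.209],
    [255,-0.0057,-0.0358,0,0,0,-0.314],
    [255,-0.01,-0.0472,0,0,0,-0.419],
    [255,-0.0155,-0.058,0,0,0,-0.524],
    [255,-0.0155,-0.058,0,0,0,-0.524],
  ],
  force=40,
)

```text
time_s: 8.2
ee_pos: [0.4569, 0.1957, 0.0574]
tool_rot: [[-1.0, 0.008, -0.001], [0.008, 1.0, -0.001], [0.001, -0.001, -1.0]]
contact_force: [-4.0, -2.4, 6.3]
grip_width: 0.189
grasp_force: 39.8
```

play_rows(
  targets=[
    [255,-0.0006,-0.0121,0,0,0,-0.105],
    [255,-0.0025,-0.0241,0,0,0,-0.209],
    [255,-0.0057,-0.0358,0,0,0,-0.314],
    [255,-0.01,-0.0472,0,0,0,-0.419],
    [255,-0.0155,-0.058,0,0,0,-0.524],
    [255,-0.0222,-0.0682,0,0,0,-0.628],
    [255,-0.0298,-0.0776,0,0,0,-0.733],
    [255,-0.0384,-0.0862,0,0,0,-0.838],
    [255,-0.0478,-0.0938,0,0,0,-0.942],
    [255,-0.058,-0.1005,0,0,0,-1.047],
    [255,-0.058,-0.1005,0,0,0,-1.047],
    [255,-0.058,-0.1005,0,0,0,-1.047],
  ],
  force=40,
)

```text
time_s: 9.7
ee_pos: [0.5142, 0.0947, 0.0574]
tool_rot: [[-0.508, -0.861, -0.001], [-0.861, 0.508, -0.001], [0.002, -0.0, -1.0]]
contact_force: [-2.7, -3.7, 6.5]
grip_width: 0.19
grasp_force: 39.9
```

```bash
python3 - <<'E'
from h import *
s=read_state();p=s["ee_pos"];r=np.array(p[:2])-[.5736,.1954];print(np.hypot(*r),np.degrees(np.arctan2(r[1],r[0]))%360,s["contact_force"],s["wrist_torque"],s["q"])
E
```

```text
0.11689811190331474 239.47720158426998 [-2.74478851 -3.73739345  6.53305117] [-0.80299482  0.79510617  0.09016123] [  2.47552375  24.40708933 -22.40075094  43.23502081  -0.08274018
 -56.98390826]
```

It's at 239.5°, as wanted, with low forces. Next I release, rise straight up and move clear to look.

play_rows(
  targets=[
    [0,0,0,0,0,0,0],
    [0,0,0,0,0,0,0],
    [0,0,0,0,0,0,0],
    [0,0,0,0,0,0,0],
    [0,0,0,0,0,0,0],
    [0,0,0,0,0,0,0],
    [0,0,0,-0.04,0,0,0],
    [0,0,0,-0.09,0,0,0],
    [0,0,0,-0.15,0,0,0],
    [0,0.08,0,-0.2,0,0,0],
    [0,0.13,0,-0.2,0,0,0],
    [0,0.13,0,-0.2,0,0,0],
    [0,0.13,0,-0.2,0,0,0],
  ],
)

```text
time_s: 11.32
ee_pos: [0.4486, -0.017, 0.2574]
tool_rot: [[-0.51, -0.86, 0.001], [-0.86, 0.51, 0.0], [-0.001, -0.001, -1.0]]
contact_force: [0.1, 0.2, -0.4]
grip_width: 1.002
grasp_force: 0.0
```

```bash
python3 - <<'E'
from h import *
out=[]
for n in("scene","top"):
    i=get_image(n)
    for r in nets.tip_of(i,"vise_knob")[:2]+nets.tip_of(i,"turntable_knob")[:1]:
        v,u=r["point"];k=onz(i,u,v,.082);d=k[:2]-[.5736,.1954];print(n,r["confidence"],k.round(4),np.hypot(*d).round(4),(np.degrees(np.arctan2(d[1],d[0]))%360).round(1))
    c=i["color"][110:310,300:500] if n=="scene" else i["color"][140:340,110:310]
    out.append(c)
cv2.imwrite("pics/f.png",cv2.resize(np.hstack(out),(800,400),interpolation=cv2.INTER_CUBIC))
print(read_state()["time_s"],read_state()["contact_force"])
E
```

```text
scene 0.69 [0.5081 0.0942 0.082 ] 0.1205 237.1
11.625 [0.28042946 0.66615336 1.3707403 ]
```

View pics/f.png

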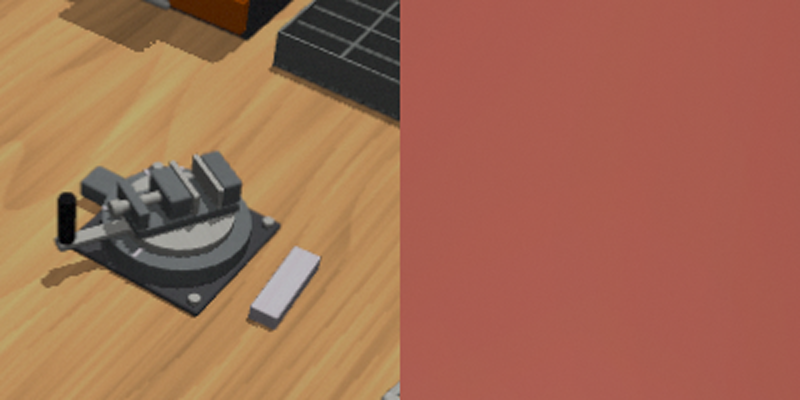

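The scene view shows the vise swung to its second stop past the tab: the knob, at about (66,218) in the crop, measures 237°, and the nearest stop is +60°. The gripper is clear and the turntable was never approached. The top view is just a red blur. Handing in now.

```bash
python3 -c "
from h import *
print(manip.hand_in())"
```

```text
the job is handed in; nothing more can be done
None
```

I swung the vise from -30° to its +60° stop, let go and handed the job in at about 12 s, never going near the turntable; after release the scene camera put the knob about 2.5° short of that stop, and the top camera showed only a red blur, so I had just that one view to check with.

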